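# Hold the long cell in the photometer's beam

### The job

Slide the photometer's shutter fully open by its black tab, then take the longest of the three glass cells out of the tray, gripping it by its two long frosted sides only and never touching the clear end windows with the fingers. Hold it upright in the light path, midway between the lamp and detector snouts, lengthwise along the beam so that the beam goes in through the middle of one clear end and out of the other, and finish while still holding it there, still and free of everything else. Leave the other cells, the spray bottle and the jar where they are.

Things in the scene. Friction and masses are not known exactly. Their poses are not given: they have to be found in the camera images.
- long_cell: The cell to measure, the longest of the three, about 90 g. Loose rectangular glass cuvette, 54 mm long (its x) x 22 mm wide (y) x 45 mm tall, plus an inset white lid 3 mm thick (48 mm in all). Origin: centre of its underside; z up. End faces at +x and -x are clear windows, side faces at +y and -y are frosted (matt whitish). Stands on the tray floor in one of the bays.
- long_cell_middle (a point): Centre of the long cell, midway between its windows and 22.5 mm above its underside; axes as the cell's.
- long_cell_frost_left: The long cell's frosted side wall on its +y side, 49 mm long x 45 mm tall, outer face 11 mm from the cell's centre plane: a face to grip. Its origin and axes are the long cell's own.
- long_cell_frost_right: The long cell's frosted side wall on its -y side, 49 mm long x 45 mm tall, outer face 11 mm from the cell's centre plane: a face to grip. Its origin and axes are the long cell's own.
- long_cell_clear_front: The long cell's clear window at its -x end, 21 mm wide x 45 mm tall, outer face 27 mm from the cell's centre: not to be touched by the fingers. Its origin and axes are the long cell's own.
- long_cell_clear_rear: The long cell's clear window at its +x end, 21 mm wide x 45 mm tall, outer face 27 mm from the cell's centre: not to be touched by the fingers. Its origin and axes are the long cell's own.
- medium_cell: Bystander, about 60 g. Loose rectangular glass cuvette, 34 mm long (its x) x 22 mm wide (y) x 45 mm tall, plus an inset white lid 3 mm thick (48 mm in all). Origin: centre of its underside; z up. End faces at +x and -x are clear windows, side faces at +y and -y are frosted (matt whitish). Stands on the tray floor in one of the bays.
- short_cell: Bystander, about 35 g. Loose rectangular glass cuvette, 16 mm long (its x) x 22 mm wide (y) x 45 mm tall, plus an inset white lid 3 mm thick (48 mm in all). Origin: centre of its underside; z up. End faces at +x and -x are clear windows, side faces at +y and -y are frosted (matt whitish). Stands on the tray floor in one of the bays.
- tray: Fixed grey tray, 90 mm (x) x 190 mm (y), floor 4 mm thick. Three bays side by side along its y, centres at y = -60, 0 and +60 mm, parted and rimmed by 3 mm wide walls, tops 10 mm above the bench. Origin: centre of its underside. One cell per bay in any order, long way along the tray's x within 0.12 rad.
- photometer: Fixed open-bench photometer. Grey base plate 130 mm (x) x 290 mm (y) x 20 mm high; on it the white lamp housing (90 x 70 mm, y = 70 to 140 mm, top 130 mm above the bench) and detector housing (80 x 70 mm, y = -67 to -137 mm, top at 120 mm, small black display towards -x). The beam runs along y from snout to snout. Origin: centre of its underside on the bench; z up.
- beam (a point): Middle of the light path: on the beam, in the gap between the two dark round snouts (30 mm diameter, ends 56 mm towards +y on the lamp and 53 mm towards -y on the detector), 90 mm above the bench. Axes as the photometer's: y along the beam, x across it.
- shutter (a joint): Shutter slide, in m: 0 = shut (blade before the lamp snout), 0.040 = fully open, at a firm end stop. Starts at 0 to 0.010. Opens by moving towards the photometer's +x and stays where it is left; friction about 1.5 N. The upright aluminium blade, 36 mm wide and 3 mm thick, stands at y = 50 to 53 mm of the photometer, 70 to 138 mm above the bench.
- shutter_tab (a point): Top centre of the black tab that moves the shutter, 12 mm (x) x 30 mm (y) x 28 mm tall, above the lamp housing; it stands on the shutter's aluminium plate (30 mm wide in x, top 138 mm above the bench). The tab's top is 166 mm above the bench. Moves with the shutter; axes as the photometer's.
- spray_bottle: Bystander: amber spray bottle with white head, 56 mm in diameter, 145 mm tall, loose; origin centre of its underside.
- jar: Bystander: clear jar with a red lid, 64 mm in diameter, 70 mm tall, loose; origin centre of its underside.
Not all that is in view belongs to the job. Several things have the shape of the tray; the one meant has the colours described above.

How it is judged:
On the way, in this order (a step that is already met when the one before it is completed fails the run):
1. the shutter is fully open while the cell still stands in the tray (value of joint shutter above 0.034 m and height (world z) of long_cell below 0.02 m), for 0.2 s.
2. the long cell is lifted clear of the tray, gripped by both frosted sides (contact force between the fingers and long_cell_frost_left above 1 N and contact force between the fingers and long_cell_frost_right above 1 N and height (world z) of long_cell above 0.03 m and contact force between long_cell and tray below 0.1 N), for 0.2 s.
At the end, for the whole second after the job is handed in: Shutter open at least 34 of 40 mm; the still cell, a finger on each frosted side, touches neither photometer nor tray; its centre is within 6 mm of the beam sideways, 8 mm in height, 15 mm of mid-gap along it; upright and lengthwise along the beam within 0.12 rad (x of long_cell_middle in the frame of beam between -0.006 and 0.006 m and y of long_cell_middle in the frame of beam between -0.015 and 0.015 m and z of long_cell_middle in the frame of beam between -0.008 and 0.008 m and contact force between the fingers and long_cell_frost_left above 1 N and contact force between the fingers and long_cell_frost_right above 1 N and angle between the x axis of long_cell and the y axis of photometer, either way round below 0.12 rad and angle between long_cell's own z axis and vertical below 0.12 rad and value of joint shutter above 0.034 m and linear speed of long_cell below 0.02 m/s and contact force between long_cell and photometer below 0.1 N and contact force between long_cell and tray below 0.1 N); the arm keeps its last pose, push and grip.
It fails at once if the fingers touch a clear window of the long cell (contact force between the fingers and long_cell_clear_front above 0.3 N or contact force between the fingers and long_cell_clear_rear above 0.3 N).
It fails at once if medium cell is moved more than 15 mm or tipped (distance of medium_cell from where it was at the start of the episode above 0.015 m or angle between medium_cell's own z axis and vertical above 0.4 rad).
It fails at once if short cell is moved more than 15 mm or tipped (distance of short_cell from where it was at the start of the episode above 0.015 m or angle between short_cell's own z axis and vertical above 0.4 rad).
It fails at once if spray bottle is moved more than 15 mm or tipped (distance of spray_bottle from where it was at the start of the episode above 0.015 m or angle between spray_bottle's own z axis and vertical above 0.4 rad).
It fails at once if jar is moved more than 15 mm or tipped (distance of jar from where it was at the start of the episode above 0.015 m or angle between jar's own z axis and vertical above 0.4 rad).
It also fails if it takes over 51 s, if anything falls off the work surface, if the arm or the gripper's body presses on something with over 40 N, if the wrist force passes 120 N, or if a joint passes its speed limit or range.

### The arm

A 6-joint arm with a two-finger parallel gripper is mounted at the origin on the work surface. World frame = base frame: x ahead of the robot, y to its left, z up, the work surface at z = 0. Lengths are in m, angles in rad, forces in N, time in s.
With the tool pointing down it reaches from about 0.3 to 0.75 m from the base axis. Payload 8.5 kg.
Tool frame: the origin (TCP) lies at the centre of the arm's flange, where the gripper is bolted on; the fingertips stand 173 mm ahead of it and the grasp point (between the pads) lies 155 mm ahead of it; y points along the fingers, x is the direction in which the jaws open and shut, and the axes are right-handed (so a half turn about y gives the same grasp; the last joint's range is limited). The gripper opens to 85 mm and grips with 20 to 120 N. Pads are 22 mm wide; open, the fingers measure 114 mm over their backs; the gripper's body (76 mm by 85 mm) begins 54 mm behind the grasp point. The pads swing forward as they close: fully open they stand 13 mm farther back than shut.
Start: joints at [1.056, 0.381, 1.297, -0, 1.464, -0.215], TCP at [0.162, 0.525, 0.405] pointing down, gripper open.
Joint ranges: [-3.11, 3.11], [-0.89, 2.33], [0.22, 2.48], [-1.42, 4.56], [0.17, 2.85], [-2.88, 2.88]. Speed limits (rad/s): [2.39, 2.39, 3.14, 3.14, 3.14, 3.14].

### API

Orientations are given as a 3x3 rotation matrix whose columns are the frame's x, y, z axes.
In Python, from plant import read_state, get_image, job_done, spot_in, outline_of, tip_of gives the robot as it stands. The module is installed in compiled form; this text tells all that it offers.
- The arm moves only by the shell command python3 -m jog 'ROWS'. ROWS is JSON, a list that holds one entry, the list of rows, each a list of 7 numbers: the turn, a rotation vector about the tool's x, y, z normalised to -1 to 1, where 1 is 1.5 rad, then the shift along the tool's x, y, z normalised to -1 to 1, where 1 is 0.25 m, then the closure, from -1 (fully open) to 1 (shut), so that 0 is half open. A call has 1 to 12 rows; each row is the pose to reach, as a shift and turn from the pose commanded when the call began, along the tool's axes at that moment; what a row does not reach only later rows make up. A row lasts 1/8 s, in which the tool goes at most 62.5 mm and 10.7 degrees, less where a joint would pass 70% of its speed; a pose out of reach is approached as far as the arm can. A call with a number of a shift or a turn outside -1 to 1 is refused whole. A call with a gripper value outside its range is refused whole. The fingers move at their own pace and stop on an object; the grip force is fixed at half the most. Time passes only in rows, so rows that repeat a pose let the fingers close. It gives the time, the measured TCP pose, the force and the opening at its end, in the units of the state.
- read_state(): the state, without advancing time (a new reading comes with each control period).
- get_image(name): name is "scene" or "top" or "wrist"; returns a dict with "frame" (384x512x3 uint8, blue, green, red), "depth" (384x512 float32, m along the optical axis (not along the pixel's ray), 0 where there is no reading), "camera_matrix" (3x3 intrinsics, pixels), "R" (3x3) and "t" (3): a world point X has camera coordinates R X + t. Camera axes: x right, y down, z forward; pixel columns grow to the right and rows downward; lengths in m; the calibration is good to about 2 mm. The wrist camera is an equidistant fisheye: a pixel r from the principal point sees the ray r / f radians off the axis. A picture is of the moment at which its call begins.
- job_done(): hands the job in, once; it reports no verdict.
Trained networks look in a picture, given as the dict that the camera call returned (one of the last four; its "shot" number tells which), for a name from the list of things; names that differ only in an ending like _2 or _b are one class to them, and where a whole thing is asked for, a point or a joint stands for the part that bears it (a point fixed in the world has none). Each returns a list of dicts, best first, with "score" (0 to 1); they miss things now and then, are a little off and sometimes report something else, mostly with a low value. They report only what shows in the picture. A call takes as long as a camera call. They do not tell look-alikes from the thing itself.
- spot_in(picture, query): "box" ([centre column, centre row, width, height] as shares, 0 to 1, of the picture: columns of its width, rows of its height, round what is visible of it).
- outline_of(picture, query): "region" (384x512 bool, what is visible of it) and "box" ([centre column, centre row, width, height] as shares, 0 to 1, of the picture: columns of its width, rows of its height, round what is visible of it).
- tip_of(picture, query): "at" ([row, column] as shares, 0 to 1, of the picture: columns of its width, rows of its height: a listed point, or the origin of a listed thing).
The state is a dict: "time_s": time; "joint_pos": joint angles; "qvel": joint speeds; "effort": joint torques, N m; "ee_pos": TCP position; "tcp_rot": TCP orientation; "force": force on the tool from outside, world axes, zero at the start; "moment": the same for the moment, N m; "finger_gap": opening from 0.0 (shut) to 1.0 (fully open).
Only numpy, scipy, OpenCV 4.12 (cv2) and the standard library are available. Lean on these libraries where they do the work, as an engineer would, in place of code of your own. Each camera call takes 0.05 s, during which the arm holds its last target. There are 200 camera calls.

## Working session

There is one attempt and no reset: what is moved stays moved. The work goes in short steps, Python scripts to look and compute and a shell command to move; the robot and the scene stay as the last step left them, time stands still between calls to the robot, and variables do not carry over. Pictures are saved under pics/ and viewed, about 8 in all and at most 12, crops included, and the job is handed in when it is done.

```bash
mkdir -p pics; cat > h.py <<'E'
import numpy as np,cv2
from plant import *
def save(n,f,crop=None,k=1):
    if crop: f=f[crop[1]:crop[3],crop[0]:crop[2]]
    cv2.imwrite('pics/'+n,cv2.resize(f,None,fx=k,fy=k,interpolation=cv2.INTER_CUBIC))
def world(p):
    K=p['camera_matrix'];d=p['depth'];v,u=np.mgrid[:384,:512]
    c=np.stack([(u-K[0,2])/K[0,0]*d,(v-K[1,2])/K[1,1]*d,d],-1)
    return (c-p['t'])@p['R']   # R^T(c-t)
def pix(p,X):
    c=p['R']@np.array(X)+p['t'];q=p['camera_matrix']@c;return q[:2]/q[2]
E
python3 - <<'E'
from h import *
a=get_image('scene');b=get_image('top')
save('a.png',np.hstack([a['frame'],b['frame']]),k=0.78)
for n,p in(('scene',a),('top',b)):
    np.savez(n+'.npz',**{k:v for k,v in p.items()})
    W=world(p)
    for q in['long_cell','medium_cell','short_cell','tray','photometer','shutter_tab','spray_bottle','jar']:
        for r in outline_of(p,q)[:3]:
            m=r['region']&(p['depth']>0);w=W[m]
            if len(w): print(n,q,round(r['score'],2),(np.array(r['box'])*[512,384,512,384]).round(),np.median(w,0).round(3),w.min(0).round(3),w.max(0).round(3))
print(read_state()['tcp_rot'])
E
```

```text
scene long_cell 0.74 [206. 216.  17.  24.] [ 0.577 -0.135  0.038] [ 0.533 -0.15   0.004] [ 0.587 -0.118  0.055]
scene medium_cell 0.74 [183. 220.  10.  21.] [ 0.577 -0.195  0.035] [ 0.549 -0.209  0.001] [ 0.584 -0.181  0.054]
scene medium_cell 0.45 [210. 219.   7.  17.] [ 0.582 -0.129  0.028] [ 0.577 -0.137  0.006] [ 0.586 -0.121  0.05 ]
scene short_cell 0.66 [358. 159.  28.  38.] [0.521 0.295 0.138] [ 0.21   0.268 -0.001] [0.535 0.464 0.167]
scene short_cell 0.51 [161. 225.   9.  13.] [ 0.579 -0.248  0.032] [ 0.529 -0.264  0.004] [ 0.584 -0.237  0.054]
scene tray 0.71 [123. 297. 100.  54.] [ 0.777 -0.336  0.004] [ 0.711 -0.428 -0.003] [ 0.828 -0.235  0.013]
scene tray 0.57 [184. 228.  78.  38.] [ 0.579 -0.206  0.004] [ 0.511 -0.29  -0.002] [ 0.622 -0.095  0.013]
scene photometer 0.79 [327. 177. 108.  66.] [0.528 0.242 0.045] [ 0.193  0.066 -0.002] [0.745 0.503 0.167]
scene photometer 0.39 [216. 260.  28.  43.] [ 0.762 -0.127  0.048] [ 0.714 -0.157 -0.002] [ 0.776 -0.094  0.073]
scene shutter_tab 0.74 [358. 158.  28.  37.] [0.521 0.3   0.138] [0.483 0.268 0.072] [0.536 0.346 0.167]
s
[... 961 characters left out ...]
] [ 0.624 -0.098  0.053]
top tray 0.69 [391. 139.  83.  45.] [ 0.777 -0.336  0.004] [ 0.725 -0.436 -0.004] [ 0.829 -0.237  0.016]
top photometer 0.86 [162. 242. 134.  69.] [0.506 0.23  0.022] [ 0.419  0.068 -0.009] [0.585 0.406 0.168]
top shutter_tab 0.7 [125. 238.  41.  22.] [0.516 0.292 0.137] [0.496 0.267 0.066] [0.534 0.335 0.168]
top spray_bottle 0.7 [236. 136.  25.  32.] [0.758 0.05  0.093] [ 0.74   0.025 -0.003] [0.815 0.086 0.148]
top jar 0.92 [312. 144.  25.  33.] [ 0.738 -0.126  0.069] [ 0.712 -0.153  0.011] [ 0.771 -0.099  0.075]
[[ 2.95290079e-01  1.37503806e-05 -9.55407645e-01]
 [ 9.55407646e-01 -1.21811392e-06  2.95290079e-01]
 [ 2.89655563e-06 -1.00000000e+00 -1.34969157e-05]]
```

View pics/a.png

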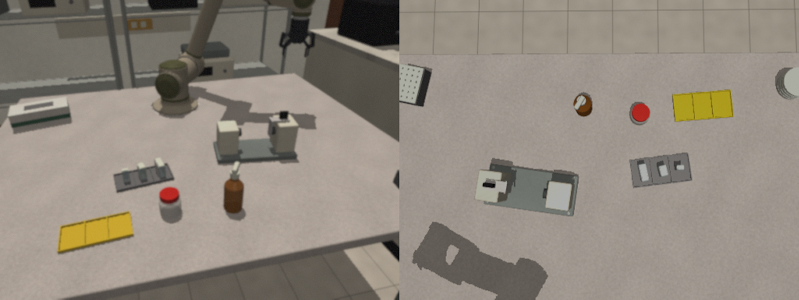

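The grey tray at about (660,170) in the right panel holds three cells, so it is the one meant. The yellow tray at (703,105) is empty and a look-alike. Photometer lamp with the black tab is at (490,186) and the detector at (560,195). I'll fit poses next and confirm with a crop.

```bash
python3 - <<'E'
from h import *
b=get_image('top');W=world(b)
f=b['frame']
A=cv2.resize(f[190:250,285:390],None,fx=5,fy=5,interpolation=cv2.INTER_CUBIC)
B=cv2.resize(f[195:290,90:240],None,fx=3.5,fy=3.5,interpolation=cv2.INTER_CUBIC)
h=max(A.shape[0],B.shape[0]);w=525
C=np.zeros((A.shape[0]+B.shape[0],w,3),np.uint8);C[:A.shape[0]]=A[:,:w];C[A.shape[0]:,:B.shape[1]]=B[:,:w];save('b.png',C,k=0.9)
def box(xr,yr,zr,n):
    m=(W[...,0]>xr[0])&(W[...,0]<xr[1])&(W[...,1]>yr[0])&(W[...,1]<yr[1])&(W[...,2]>zr[0])&(W[...,2]<zr[1])
    p=W[m];r=cv2.minAreaRect((p[:,:2]*1000).astype(np.float32));print(n,len(p),np.round(r[0],1),np.round(r[1],1),round(r[2],2),'mean',p.mean(0).round(4))
box((.4,.62),(.04,.42),(.014,.2),'phot')
box((.4,.62),(.04,.42),(.014,.026),'plate')
box((.4,.62),(.22,.42),(.124,.134),'lamp')
box((.4,.62),(.04,.2),(.113,.126),'det')
box((.4,.62),(.22,.42),(.155,.17),'tab')
box((.4,.62),(.22,.42),(.135,.142),'plate138')
box((.5,.63),(-.3,-.09),(.007,.07),'tray+')
for n,y in(('long',-.136),('med',-.195),('short',-.248)): box((.51,.62),(y-.022,y+.022),(.043,.06),n)
print(-b['R'].T@b['t'],b['camera_matrix'])
E
```

```text
phot 6462 [502.5 219.6] [288.8 130. ] 82.21 mean [0.5049 0.221  0.0645]
plate 3500 [502.5 219.6] [288.8 130. ] 82.21 mean [0.5049 0.2148 0.0192]
lamp 906 [515.2 314.2] [90.4 89.4] 81.72 mean [0.5158 0.3254 0.1289]
det 1060 [488.6 119.2] [70.6 79.6] 82.21 mean [0.4887 0.1187 0.1189]
tab 78 [519.2 313.3] [29.7 11.8] 83.7 mean [0.5194 0.3126 0.1646]
plate138 272 [504.5 302.4] [66.3 57.2] 83.42 mean [0.5167 0.2957 0.1377]
tray+ 892 [ 576.4 -194.1] [111.3 190.4] 7.41 mean [ 0.5646 -0.1858  0.0292]
long 205 [ 558.7 -136.7] [53.8 22.1] 12.3 mean [ 0.5588 -0.1364  0.0507]
med 131 [ 564.7 -197.5] [33.3 22.1] 14.26 mean [ 0.5645 -0.1971  0.0505]
short 60 [ 573.9 -249.7] [14.7 19.9] 0.26 mean [ 0.5742 -0.2492  0.0504]
[ 0.53601306 -0.02070233  1.22082816] [[481.32327995   0.         254.19385616]
 [  0.         481.32327995 184.98180124]
 [  0.           0.           1.        ]]
```

View pics/b.png

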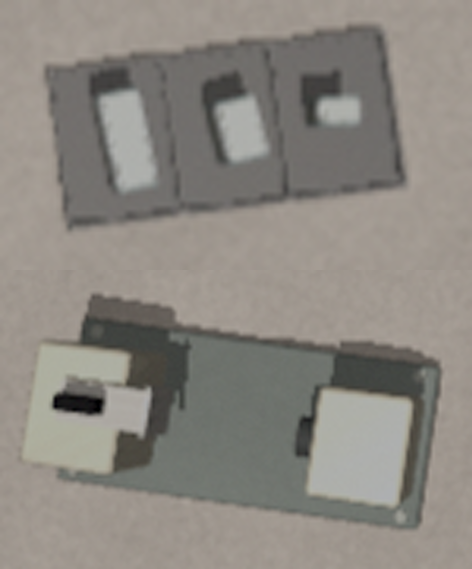

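The crop confirms it: the grey tray's leftmost cell (at about (127,140) in the crop) is the longest. The black tab is at (78,402) on the lamp. I'll add a move calculator and start moving.

```bash
cat > go.py <<'E'
import sys
from h import *
from scipy.spatial.transform import Rotation as Q
def go(pos,yaw):
    s=read_state();R=np.array(s['tcp_rot']);y=np.radians(yaw)
    T=np.array([[np.cos(y),0,-np.sin(y)],[np.sin(y),0,np.cos(y)],[0,-1,0]]);
    T[:,2]=np.cross(T[:,0],T[:,1])
    r=Q.from_matrix(R.T@T).as_rotvec()/1.5; d=R.T@(np.array(pos)-s['ee_pos'])/.25
    print(s['time_s'],'turn',r.round(3),'shift',d.round(3),'deg',np.degrees(np.linalg.norm(r*1.5)).round(1))
a=list(map(float,sys.argv[1:]));go(a[:3],a[3])
E
python3 go.py 0.3407 0.419 0.40 32; python3 go.py .5194 .3126 .40 -7.8
```

```text
0.95 turn [-0.     0.475 -0.   ] shift [-0.196  0.019 -0.807] deg 40.8
0.95 turn [-0.     0.938 -0.   ] shift [-0.392  0.019 -1.616] deg 80.6
```

```bash
python3 -m jog '[[[0,0.12,0,-0.05,0,-0.2,0.4],[0,0.24,0,-0.1,0.01,-0.4,0.4],[0,0.36,0,-0.15,0.02,-0.6,0.4],[0,0.475,0,-0.196,0.02,-0.807,0.4],[0,0.475,0,-0.196,0.02,-0.807,0.4],[0,0.475,0,-0.196,0.02,-0.807,0.4]]]'; python3 go.py .5194 .3126 .40 -7.8
```

```text
time_s: 1.7
ee_pos: [0.3405, 0.4191, 0.3997]
tcp_rot: [[0.848, -0.0, -0.531], [0.531, 0.0, 0.848], [-0.0, -1.0, 0.0]]
force: [-0.5, 0.1, -0.0]
finger_gap: 0.298
1.7 turn [-0.     0.464 -0.   ] shift [ 0.381 -0.001 -0.741] deg 39.8
```

```bash
python3 -m jog '[[[0,0.12,0,0.1,0,-0.19,0.4],[0,0.24,0,0.2,0,-0.38,0.4],[0,0.36,0,0.3,0,-0.57,0.4],[0,0.464,0,0.381,0,-0.741,0.4],[0,0.464,0,0.381,0,-0.741,0.4],[0,0.464,0,0.381,0,-0.741,0.4]]]'; python3 go.py .5194 .3126 .32 -7.8
python3 - <<'E'
from h import *
w=get_image('wrist');save('c.png',w['frame'],k=1)
E
```

```text
time_s: 2.45
ee_pos: [0.5186, 0.3135, 0.3997]
tcp_rot: [[0.991, -0.001, 0.134], [-0.134, 0.0, 0.991], [-0.001, -1.0, 0.0]]
force: [0.2, 0.5, 0.0]
finger_gap: 0.297
2.45 turn [-0.     0.001 -0.   ] shift [ 0.004  0.319 -0.003] deg 0.1
```

View pics/c.png

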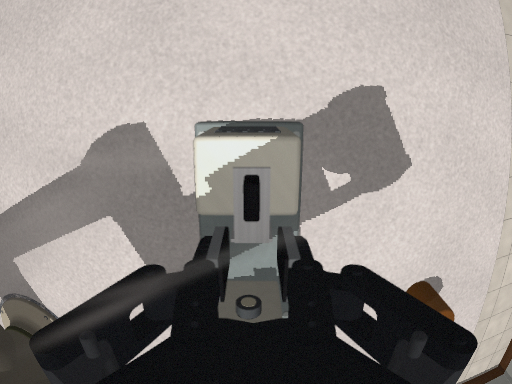

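The tab at (252,198) lies centred between the fingers (centre column about 253). Descending.

```bash
python3 -m jog '[[[0,0,0,0.004,0.16,-0.003,0.4],[0,0,0,0.004,0.32,-0.003,0.4],[0,0,0,0.004,0.32,-0.003,0.4]]]' && python3 -m jog '[[[0,0,0,0.03,0,0,0.4],[0,0,0,0.06,0,0,0.4],[0,0,0,0.09,0,0,0.4],[0,0,0,0.11,0,0,0.4],[0,0,0,0.13,0,0,0.4],[0,0,0,0.14,0,0,0.4],[0,0,0,0.15,0,0,0.4],[0,0,0,0.15,0,0,0.4],[0,0,0,0.15,0,0,0.4]]]'
```

```text
time_s: 2.88
ee_pos: [0.5192, 0.3125, 0.3178]
tcp_rot: [[0.991, -0.005, 0.134], [-0.134, -0.002, 0.991], [-0.005, -1.0, -0.003]]
force: [1.0, 0.2, 0.9]
finger_gap: 0.301
time_s: 4.0
ee_pos: [0.5577, 0.3064, 0.3197]
tcp_rot: [[0.991, 0.0, 0.137], [-0.137, -0.0, 0.991], [0.0, -1.0, -0.0]]
force: [0.4, 0.4, -0.2]
finger_gap: 0.3
```

```bash
python3 -m jog '[[[0,0,0,0.01,0,0,0.4],[0,0,0,0.02,0,0,0.4],[0,0,0,0.02,0,0,0.4]]]' && python3 -m jog '[[[0,0,0,0.008,0,0,0.4],[0,0,0,0.008,0,0,0.4],[0,0,0,0.008,0,0,0.4]]]';python3 - <<'E'
from h import *
W=world(get_image('top'))
m=(W[...,0]>.4)&(W[...,0]<.62)&(W[...,1]>.22)&(W[...,1]<.42)&(W[...,2]>.135)&(W[...,2]<.141)
p=W[m];v=p[:,:2]-[.5025,.2196];x=v@[.9908,-.1355];y=v@[.1355,.9908];k=(y>.05)&(y<.085)
print(k.sum(),x[k].min(),x[k].max(),y.min(),y.max())
E
```

```text
time_s: 4.38
ee_pos: [0.5609, 0.3063, 0.3195]
tcp_rot: [[0.991, -0.007, 0.136], [-0.136, -0.0, 0.991], [-0.007, -1.0, -0.001]]
force: [-15.2, 0.3, 6.6]
finger_gap: 0.299
time_s: 4.75
ee_pos: [0.5618, 0.3063, 0.3195]
tcp_rot: [[0.991, -0.011, 0.135], [-0.135, -0.001, 0.991], [-0.011, -1.0, -0.002]]
force: [-22.7, 0.9, 8.5]
finger_gap: 0.304
166 0.022339534357176383 0.05624919515766021 0.04957188245182718 0.13101590590083517
```

Firm end stop reached (-22 N; the plate centre is now about 40 mm from the photometer's midline). Back off, rise, and go to the tray.

```bash
python3 -m jog '[[[0,0,0,-0.04,0,0,0.4],[0,0,0,-0.04,-0.16,0,0.2],[0,0,0,-0.04,-0.32,0,0],[0,0,0,-0.04,-0.32,0,0],[0,0,0,-0.04,-0.32,0,0]]]'; python3 go.py .5587 .085 .40 -42; python3 go.py .5587 -.1366 .30 -77.7
```

```text
time_s: 5.42
ee_pos: [0.5547, 0.3067, 0.3989]
tcp_rot: [[0.991, -0.001, 0.137], [-0.137, -0.0, 0.991], [-0.001, -1.0, -0.0]]
force: [-0.1, -0.2, -0.7]
finger_gap: 0.502
5.425 turn [ 0.     0.397 -0.   ] shift [ 0.138 -0.004 -0.876] deg 34.1
5.425 turn [ 0.001  0.812 -0.   ] shift [ 0.259  0.396 -1.754] deg 69.8
```

```bash
python3 -m jog '[[[0,0.1,0,0.03,0,-0.22,0],[0,0.2,0,0.07,0,-0.44,0],[0,0.3,0,0.1,0,-0.66,0],[0,0.397,0,0.138,0,-0.876,0],[0,0.397,0,0.138,0,-0.876,0],[0,0.397,0,0.138,0,-0.876,0]]]'; python3 go.py .5587 -.1366 .30 -77.7
```

```text
time_s: 6.18
ee_pos: [0.5589, 0.0853, 0.3988]
tcp_rot: [[0.744, -0.002, 0.669], [-0.669, 0.0, 0.744], [-0.001, -1.0, -0.001]]
force: [-0.3, 0.1, 1.3]
finger_gap: 0.501
6.175 turn [ 0.001  0.416 -0.001] shift [ 0.594  0.395 -0.66 ] deg 35.7
```

```bash
python3 -m jog '[[[0,0.1,0,0.15,0,-0.16,0],[0,0.2,0,0.3,0.1,-0.33,0],[0,0.3,0,0.45,0.2,-0.5,0],[0,0.416,0,0.594,0.395,-0.66,0],[0,0.416,0,0.594,0.395,-0.66,0],[0,0.416,0,0.594,0.395,-0.66,0],[0,0.416,0,0.594,0.395,-0.66,0]]]'; python3 go.py .5587 -.1366 .188 -77.7
python3 - <<'E'
from h import *
w=get_image('wrist');save('d.png',w['frame'],k=1)
print(w['camera_matrix'],w['R'],-w['R'].T@w['t'])
def fish(X):
    c=w['R']@np.array(X)+w['t'];r=np.hypot(c[0],c[1]);K=w['camera_matrix'];return K[:2,2]+K[0,0]*np.arctan2(r,c[2])*c[:2]/r
a=np.radians(12.3);x=np.array([np.cos(a),np.sin(a)]);y=np.array([-x[1],x[0]])
for i,j in((1,1),(1,-1),(-1,-1),(-1,1)):
    print(fish([*(np.array([.5587,-.1366])+i*.027*x+j*.011*y),.049]).round(1))
E
```

```text
time_s: 7.05
ee_pos: [0.5592, -0.1351, 0.3022]
tcp_rot: [[0.215, 0.002, 0.977], [-0.977, -0.001, 0.215], [0.001, -1.0, 0.002]]
force: [0.1, 0.5, 0.8]
finger_gap: 0.5
7.05 turn [-0.001  0.002  0.001] shift [ 0.005  0.457 -0.004] deg 0.2
[[297.31863964   0.         252.89160566]
 [  0.         297.31863964 189.0340959 ]
 [  0.           0.           1.        ]] [[ 0.21493716 -0.97662676  0.00147958]
 [-0.93807057 -0.20602971  0.27852355]
 [-0.27170871 -0.06125301 -0.96042826]] [ 0.62819153 -0.11968352  0.27125084]
[240.2 163.9]
[269.  163.9]
[267.8 229.1]
[240.9 229.1]
```

View pics/d.png

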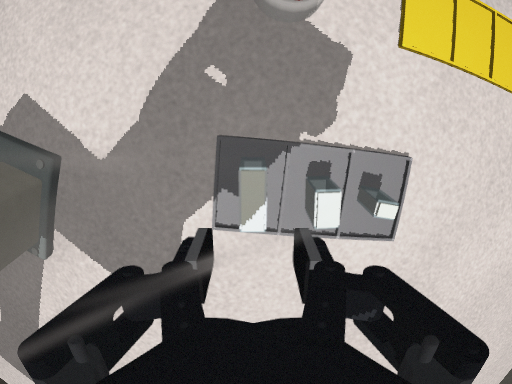

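Cell's top covers columns 239–267, rows 166–231, matching my prediction (240–269, 164–229). It is square between the fingers. Descend and grip.

```bash
python3 -m jog '[[[0,0.002,0,0.003,0.15,-0.004,0],[0,0.002,0,0.003,0.3,-0.004,0],[0,0.002,0,0.003,0.4,-0.004,0],[0,0.002,0,0.003,0.457,-0.004,0],[0,0.002,0,0.003,0.457,-0.004,0],[0,0.002,0,0.003,0.457,-0.004,0]]]' && python3 -m jog '[[[0,0,0,0,0,0,0.3],[0,0,0,0,0,0,0.6],[0,0,0,0,0,0,1],[0,0,0,0,0,0,1],[0,0,0,0,0,0,1],[0,0,0,0,0,0,1]]]'
```

```text
time_s: 7.85
ee_pos: [0.5584, -0.1376, 0.1879]
tcp_rot: [[0.21, 0.002, 0.978], [-0.978, -0.001, 0.21], [0.001, -1.0, 0.002]]
force: [-0.2, -0.1, 0.2]
finger_gap: 0.499
time_s: 8.6
ee_pos: [0.5582, -0.1379, 0.1876]
tcp_rot: [[0.209, 0.002, 0.978], [-0.978, -0.001, 0.209], [0.001, -1.0, 0.001]]
force: [1.1, 0.6, 6.1]
finger_gap: 0.253
```

```bash
python3 -m jog '[[[0,0,0,0,-0.04,0,1],[0,0,0,0,-0.12,0,1],[0,0,0,0,-0.25,0,1],[0,0,0,0,-0.4,0,1],[0,0,0,0,-0.55,0,1],[0,0,0,0,-0.7,0,1],[0,0,0,0,-0.7,0,1],[0,0,0,0,-0.7,0,1]]]'; python3 go.py .54 .05 .36 -42;  python3 go.py .5025 .2196 .36 -7.8
```

```text
time_s: 9.6
ee_pos: [0.5577, -0.1377, 0.3611]
tcp_rot: [[0.209, -0.001, 0.978], [-0.978, 0.001, 0.209], [-0.001, -1.0, -0.001]]
force: [-1.0, -0.3, -2.0]
finger_gap: 0.251
9.6 turn [ 0.001 -0.418 -0.001] shift [-0.749  0.005  0.088] deg 35.9
9.6 turn [ 0.    -0.816 -0.001] shift [-1.444  0.006  0.083] deg 70.1
```

```bash
python3 -m jog '[[[0,-0.08,0,-0.1,0,0.02,1],[0,-0.16,0,-0.25,0,0.03,1],[0,-0.24,0,-0.4,0,0.05,1],[0,-0.32,0,-0.55,0,0.07,1],[0,-0.418,0,-0.749,0.005,0.088,1],[0,-0.418,0,-0.749,0.005,0.088,1],[0,-0.418,0,-0.749,0.005,0.088,1]]]'; python3 go.py .5025 .2196 .36 -7.8
```

```text
time_s: 10.48
ee_pos: [0.5404, 0.0498, 0.3596]
tcp_rot: [[0.743, -0.002, 0.67], [-0.67, -0.0, 0.743], [-0.001, -1.0, -0.001]]
force: [0.9, 0.2, -1.0]
finger_gap: 0.247
10.475 turn [ 0.001 -0.398 -0.001] shift [-0.567 -0.001  0.403] deg 34.2
```

```bash
python3 -m jog '[[[0,-0.1,0,-0.12,0,0.1,1],[0,-0.2,0,-0.25,0,0.2,1],[0,-0.3,0,-0.4,0,0.3,1],[0,-0.398,0,-0.567,0,0.403,1],[0,-0.398,0,-0.567,0,0.403,1],[0,-0.398,0,-0.567,0,0.403,1],[0,-0.398,0,-0.567,0,0.403,1]]]'; python3 go.py .5025 .2196 .2515 -7.8
python3 - <<'E'
from h import *
p=get_image('top');W=world(p);s=read_state()
w=get_image('wrist');q=get_image('scene')
save('e.png',np.hstack([w['frame'][100:300,150:370],cv2.resize(q['frame'][80:230,250:400],(200,200))]),k=1.8)
E
```

```text
time_s: 11.35
ee_pos: [0.503, 0.2184, 0.3603]
tcp_rot: [[0.99, -0.0, 0.138], [-0.138, -0.0, 0.99], [-0.0, -1.0, -0.0]]
force: [0.1, -0.4, -0.2]
finger_gap: 0.249
11.35 turn [ 0.    -0.002 -0.   ] shift [-0.003  0.435  0.005] deg 0.2
```

View pics/e.png

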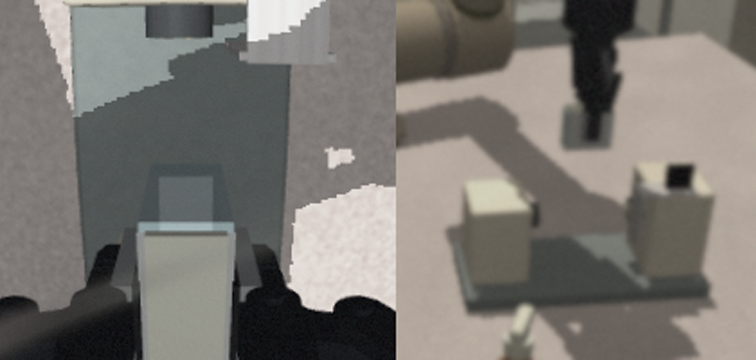

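The cell hangs upright between the fingers, in line with the snout (about (180,20)) and over the gap. The shutter blade is clear to the right. Lower it in two stages.

```bash
python3 -m jog '[[[0,-0.002,0,-0.005,0.1,0.004,1],[0,-0.002,0,-0.005,0.2,0.004,1],[0,-0.002,0,-0.005,0.3,0.004,1],[0,-0.002,0,-0.005,0.3,0.004,1]]]' && python3 -m jog '[[[0,0,0,0,0.05,0,1],[0,0,0,0,0.1,0,1],[0,0,0,0,0.135,0,1],[0,0,0,0,0.135,0,1],[0,0,0,0,0.135,0,1],[0,0,0,0,0.135,0,1]]]'; python3 go.py .5025 .2196 .2515 -7.8
python3 - <<'E'
from h import *
q=get_image('scene');W=world(q);print(q['shot'])
for n in['long_cell','long_cell_middle']:
    for r in tip_of(q,n)[:2]:
        print(n,r['score'],np.array(r['at'])[::-1]*[512,384])
print('pred mid',pix(q,[.5025,.2196,.09]),'under',pix(q,[.5025,.2196,.0675]))
for r in outline_of(q,'long_cell')[:2]:
    m=r['region'];m=m&(q['depth']>0);p=W[m];p=p[(p[:,2]>.05)&(p[:,2]<.13)&(abs(p[:,1]-.22)<.06)];v=p[:,:2]-[.5025,.2196]
    if len(p): print(r['score'],len(p),p[:,2].min(),p[:,2].max(),np.percentile(v@[.1355,.9908],[2,98]),np.percentile(v@[.9908,-.1355],[2,50,98]))
w=get_image('wrist')
save('f.png',np.hstack([w['frame'][100:300,150:370],cv2.resize(q['frame'][120:220,270:370],(200,200),interpolation=cv2.INTER_CUBIC)]),k=1.8)
E
```

```text
time_s: 12.0
ee_pos: [0.5013, 0.2204, 0.2842]
tcp_rot: [[0.991, -0.003, 0.133], [-0.133, -0.001, 0.991], [-0.003, -1.0, -0.001]]
force: [-0.3, -0.0, -0.8]
finger_gap: 0.25
time_s: 12.75
ee_pos: [0.5014, 0.2209, 0.2521]
tcp_rot: [[0.991, 0.001, 0.133], [-0.133, 0.0, 0.991], [0.001, -1.0, 0.0]]
force: [0.5, -0.7, -0.1]
finger_gap: 0.25
12.75 turn [-0.     0.002  0.   ] shift [ 0.005  0.002 -0.004] deg 0.2
10
long_cell 0.5 [325.7856 177.9072]
long_cell_middle 0.46 [328.2944 166.5024]
pred mid [326.41171348 168.54435458] under [325.76474277 175.44709197]
0.51 168 0.06865218491200009 0.11773438944946854 [-0.02646147  0.02539107] [-0.00374971  0.00847631  0.01183451]
```

View pics/f.png

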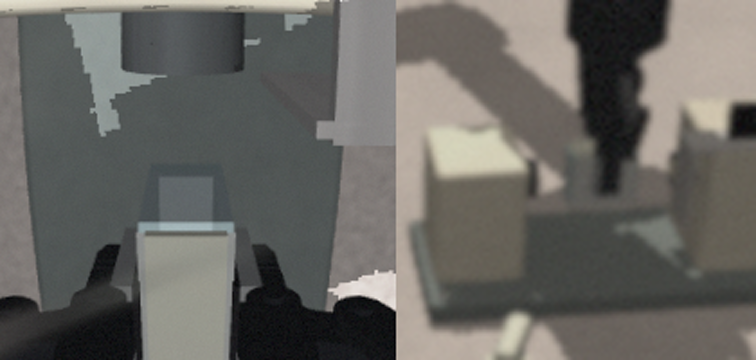

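The cell is in line with the snout (column 182 against 186, about 1 mm), within about 1 mm of mid-gap, and its top is clear of everything. Settle and hand in.

```bash
python3 -m jog '[[[0,0,0,0,0,0,1],[0,0,0,0,0,0,1],[0,0,0,0,0,0,1],[0,0,0,0,0,0,1]]]'; python3 -c "
from plant import *
print(max(abs(v) for v in read_state()['qvel']));print(job_done())"
```

```text
time_s: 13.5
ee_pos: [0.5013, 0.2208, 0.2517]
tcp_rot: [[0.991, 0.0, 0.133], [-0.133, 0.0, 0.991], [0.0, -1.0, 0.0]]
force: [-0.4, 1.0, -0.9]
finger_gap: 0.246
0.0028791402521553093
the job is handed in; nothing more can be done
None
```

I opened the shutter and lifted the long cell out of the grey tray by its frosted sides. I handed the job in at about 13.5 s, with the arm still holding the cell upright in the beam; no verdict was reported.

- **Shutter:** I pushed the tab until it met a firm end stop, at about 23 N. The top camera then put the shutter plate about 40 mm off the photometer's midline. I did not measure it again after backing off.
- **Cell position:** My last pictures put the cell within about 1 mm of mid-gap along the beam. It was about 1 mm off sideways and about 1–2 mm high, and its yaw error was about 0.2°. The finger opening matched the cell's width at about 21 mm, and the arm was still.
- **Disagreements:** The `tip_of` estimates for the cell were about 2–3 pixels off my prediction, at scores near 0.5, so I gave them little weight. The sideways readings disagreed by 1–2 mm, within calibration error: the arm's own reading put the cell slightly towards -x, while the wrist picture and the depth data put it slightly towards +x.
- **Other objects:** I saw no contact with the other cells, the bottle or the jar, but I did not measure their positions again at the end.

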